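# Put away the watch-bench oddments

## Task

Clear up the bench: lay the tweezers and the screwdriver flat in the grey tool tray, one in each lane and lengthwise along it; stand the two little lidded pots upright in the white square tray; and stand the eye loupe upright on the floor of the deep black canister, reaching in to set it down rather than dropping it. Leave the bracelet block and the oil bottle where they are.

Things in the scene. Friction and masses are not known exactly. Their poses are not given: they have to be found in the camera images.
- tweezers: Brass-coloured tweezers lying flat and loose on the desk, 131 mm long (along own y), 11 mm wide at most (own x), 8 mm high, 22 g. Origin: middle of the underside. z up. Take it at the middle, across its width.
- screwdriver: Small steel watch screwdriver lying loose on the desk, 98 mm long (along own y), 9 mm wide (own x), 8 mm high, 15 g. Origin: middle of the underside. Take it at the middle, across its width.
- eye_loupe: Black round eye loupe (a small flared cup) standing on the desk with its wide mouth up, 34 mm in diameter at the top, narrower below, 28 mm high, 18 g, rigid. Origin: middle of the underside, z up.
- brass_pot: Little beige-brass oil pot, round, with a narrow waist under its cap, 24 mm in diameter, 27 mm high, 30 g; the cap is fixed on. Origin: middle of the underside, z up.
- cream_tin: Little cream-coloured round tin, 27 mm in diameter over its lid (24 mm below the lid), 21 mm high, the lid being the top 8 mm; 30 g; the lid is fixed on. Origin: middle of the underside, z up.
- tool_tray: Shallow grey tray fixed to the desk, 146 mm (own x) by 176 mm (own y). A low divider on x = 0 parts it into two lanes along own y, each 67 mm wide (centres at x = +35.5 and -35.5 mm), 168 mm long. Above the desk: floor 3 mm, walls (4 mm thick) 12 mm, divider (4 mm thick) 8 mm. Either tool may go in either lane. Origin: middle of the underside.
- pot_tray: Shallow white plastic square tray, fixed to the desk, 110 by 110 mm outside, 102 mm inside, floor 3 mm above the desk, walls 4 mm thick and 10 mm high. Origin: middle of the underside; x and y along its sides.
- canister: Deep black open round canister standing upright, fixed to the desk, 46 mm high, 103 mm in diameter outside, 96 mm inside, floor 5 mm above the desk. Origin: middle of the underside, on its axis; z up.
- bracelet_block: Bystander, not to be moved: loose grey slotted bracelet block, 37 x 53 x 20 mm. Origin: middle of the underside.
- oil_bottle: Bystander, not to be moved: loose white dropper bottle, 44 mm in diameter, 112 mm high. Origin: middle of the underside.
Things that resemble listed ones, but are neither listed nor needed, are in the scene too. What is shaped like the eye_loupe but brown or pink is not meant.

How it is judged (in metres and radians):
At the end, for the whole second after the job is handed in: Tweezers and screwdriver flat in the tool tray, one per lane, wholly inside, within 0.35 rad of lengthwise; brass pot and cream tin upright on the white tray floor; eye loupe upright (0.15 rad) on the canister floor; all released and at rest (y of tweezers in the frame of tool_tray between -0.03 and 0.03 m and z of tweezers in the frame of tool_tray between 0 and 0.0125 m and angle between the y axis of each of tweezers, screwdriver and the y axis of tool_tray, either way round below 0.35 rad and angle between tweezers's own y axis and vertical between 1.5 and 1.64 rad and y of screwdriver in the frame of tool_tray between -0.038 and 0.038 m and z of screwdriver in the frame of tool_tray between 0 and 0.0125 m and angle between screwdriver's own y axis and vertical between 1.5 and 1.64 rad and ((x of tweezers in the frame of tool_tray between 0.006 and 0.067 m and x of screwdriver in the frame of tool_tray between -0.067 and -0.006 m) or (x of screwdriver in the frame of tool_tray between 0.006 and 0.067 m and x of tweezers in the frame of tool_tray between -0.067 and -0.006 m)) and x of brass_pot in the frame of pot_tray between -0.044 and 0.044 m and y of brass_pot in the frame of pot_tray between -0.044 and 0.044 m and z of brass_pot in the frame of pot_tray between 0 and 0.007 m and angle between each of brass_pot, cream_tin, eye_loupe's own z axis and vertical below 0.15 rad and x of cream_tin in the frame of pot_tray between -0.044 and 0.044 m and y of cream_tin in the frame of pot_tray between -0.044 and 0.044 m and z of cream_tin in the frame of pot_tray between 0 and 0.007 m and horizontal distance between eye_loupe and canister below 0.035 m and z of eye_loupe in the frame of canister between 0 and 0.01 m and linear speed of each of tweezers, screwdriver, eye_loupe, brass_pot, cream_tin below 0.02 m/s); the robot touches nothing.
It fails at once if the bracelet block is disturbed (moved more than 20 mm) (distance of bracelet_block from where it was at the start of the episode above 0.02 m).
It fails at once if the oil bottle is disturbed (moved more than 20 mm) (distance of oil_bottle from where it was at the start of the episode above 0.02 m).
It fails at once if the eye loupe is dropped into the canister (let go more than about 20 mm above its floor) instead of set down (contact force between the fingers and eye_loupe below 0.05 N and linear speed of eye_loupe above 0.6 m/s and z of eye_loupe in the frame of canister below 0.08 m and horizontal distance between eye_loupe and canister below 0.05 m).
It also fails if it takes over 115 s, if anything falls off the work surface, if the arm or the gripper's body presses on something with over 40 N, if the wrist force passes 120 N, or if a joint passes its speed limit or range.

## Robot

A 6-joint arm with a two-finger parallel gripper is mounted at the origin on a cart in front of the work surface, level with it; the furniture and walls round the work are solid. World frame = base frame: x ahead of the robot, y to its left, z up, the work surface at z = 0. Lengths are in m, angles in degrees, forces in N, time in s.
With the tool pointing down it reaches from about 0.4 to 0.825 m from the base axis. Payload 7 kg.
Tool frame: the origin (TCP) lies on the centre line of the jaws, within the pads' length; the fingertips stand 19 mm ahead of it and the grasp point (between the pads) is the TCP (r.tip_extent is the distance from the TCP to the fingertips, in m); z points along the fingers, y is the line along which they close (so a half turn about z gives the same grasp; the last joint's range is limited). The gripper opens to 88 mm and grips with 3 to 60 N. Pads are 19 mm wide; open, the fingers measure 130 mm over their backs; the gripper's body (78 mm by 193 mm) begins 47 mm behind the grasp point.
Start: joints at [-57.748, 20.546, 0.682, 0, -70.136, -16.507], TCP at [0.183, -0.65, 0.246] pointing down, gripper open.
Joint ranges: [-176.03, 176.03], [-82.01, 121.73], [-58.28, 71.71], [-173.87, 95.51], [-174.79, -0.11], [-173.66, 173.66]. Speed limits (degrees/s): [136.94, 136.94, 172.46, 180, 180, 180].

## Interface

Orientations are given as [roll, pitch, yaw] about the fixed x, y, z axes, in that order (R = Rz(yaw) Ry(pitch) Rx(roll)).
In Python, from plant import r gives the robot as it stands. The module is installed in compiled form; this text tells all that it offers.
- The arm moves only by the tool jog_arm, never from a script. Its argument "deltas" is a list that holds one entry, the list of rows, each a list of 5 numbers: the opening, from -1 (shut) to 1 (fully open), then the shift along the world's x, y, z in cm, then the turn about the world's z in rad. In form: [[[claw, dx, dy, dz, turn], ...]]. A call has 1 to 8 rows; each row shifts and turns the commanded pose from where the row before left it; what a row does not reach is not made up. A row lasts 1/8 s, in which the tool goes at most 62.5 mm and 10.7 degrees, less where a joint would pass 70% of its speed; a pose out of reach is approached as far as the arm can. A call with a gripper value outside its range is refused whole. The fingers move at their own pace and stop on an object; "force" is the grip in N (left out, the last holds). Time passes only in rows, so rows that do not move let the fingers close. It gives the time, the measured TCP pose, the force, the opening and the grip force at its end, in the units of the state.
- r.get_state(): the state, without advancing time (a new reading comes with each control period).
- r.capture(name): name is "scene" or "top" or "wrist"; returns the picture (400x640x3 uint8, blue, green, red); there is no depth.
- r.camera_info(name): a dict with "fx", "fy", "cx", "cy" (pixels), "k1" (the pictures are not rectified: a ray, as slopes to the right and down, at radius r is drawn at 1 + k1 r^2 times it, then the intrinsics apply), "view" (4x4, takes a point from world to camera coordinates). Camera axes: x right, y up, looking along -z (the intrinsics and any distortion apply to the point x, -y, -z); pixel columns grow to the right and rows downward; lengths in m; the calibration is good to about 2 mm. A picture is of the moment at which its call begins: read the wrist's pose just before it. camera_info takes no time and is no camera call; for the wrist camera it gives the pose at the moment of the call.
- r.close_job(): hands the job in; it is judged then, once.
The state is a dict: "time_s": time; "joints": joint angles; "qd": joint speeds; "joint_torque": joint torques, N m; "tcp_pos": TCP position; "eef_rot": TCP orientation; "contact_force": force on the tool from outside, world axes, zero at the start; "moment": the same for the moment, N m; "gripper_width": finger opening in m; "gripper_force": force on a finger pad.
Only numpy, scipy, OpenCV 4.12 (cv2) and the standard library are available. Lean on these libraries where they do the work, as an engineer would, in place of code of your own. Each camera call takes 0.05 s, during which the arm holds its last target. There are 200 camera calls.

## Working session

There is one attempt and no reset: what is moved stays moved. The work goes in short steps, Python scripts to look and compute and a tool call to move; the robot and the scene stay as the last step left them, time stands still between calls to the robot, and variables do not carry over. Pictures are saved under pics/ and viewed, at most 14 in all, crops included, and the job is handed in when it is done.

Besides the shell and the picture viewer there is one more tool, called after "Call:" as a command line: name --argument value ..., lists and objects as JSON in quotes. jog_arm: Moves the arm, as the interface text tells. Its arguments: {"type":"object","properties":{"deltas":{"type":"array"},"force":{"type":"number"}},"required":["deltas"]}

```bash
mkdir -p pics; cat > h.py <<'E'
import numpy as np, cv2
from plant import r
def ray(info,u,v):
    x=(u-info['cx'])/info['fx']; y=(v-info['cy'])/info['fy']
    rd=np.hypot(x,y); s=rd
    for _ in range(30): s=rd/(1+info['k1']*s*s)
    f=s/rd if rd>0 else 1
    V=np.array(info['view']); R=V[:3,:3]; o=-R.T@V[:3,3]
    return o,R.T@np.array([x*f,-y*f,-1.])
def at(info,u,v,z):
    o,d=ray(info,u,v); return o+d*(z-o[2])/d[2]
def proj(info,p):
    V=np.array(info['view']); c=V[:3,:3]@np.array(p)+V[:3,3]
    x,y=c[0]/-c[2],-c[1]/-c[2]; k=1+info['k1']*(x*x+y*y)
    return info['cx']+info['fx']*x*k, info['cy']+info['fy']*y*k
E
python3 - <<'E'
from h import *
for n in ['scene','top']:
    i=r.camera_info(n); print(n,{k:np.round(v,3).tolist() for k,v in i.items()}); im=r.capture(n); cv2.imwrite(f'pics/{n}0.png',im)
print(r.get_state())
E
```

```text
scene {'fx': 430.086, 'fy': 430.086, 'cx': 311.698, 'cy': 201.19, 'k1': -0.035, 'view': [[-0.558, -0.83, -0.009, 0.222], [0.424, -0.295, 0.856, -0.277], [-0.713, 0.474, 0.517, -0.737], [0.0, 0.0, 0.0, 1.0]]}
top {'fx': 423.197, 'fy': 423.197, 'cx': 312.628, 'cy': 203.531, 'k1': -0.02, 'view': [[0.024, -1.0, -0.02, -0.066], [0.999, 0.023, 0.043, -0.494], [-0.043, -0.021, 0.999, -1.142], [0.0, 0.0, 0.0, 1.0]]}
{'time_s': 0.1, 'joints': array([-5.77478516e+01,  2.05880810e+01,  6.38750497e-01, -1.74718223e-02,
       -7.01350593e+01, -1.65063198e+01]), 'qd': array([-0.03595012, -0.05412887,  0.18943256,  0.09679719, -0.02434621,
       -0.06628918]), 'joint_torque': array([-2.32154953e-04, -5.84166241e+01,  2.93752742e+01,  7.01554790e+00,
        1.02176439e-02, -8.39091194e-05]), 'tcp_pos': array([ 0.18303394, -0.6492883 ,  0.24470665]), 'eef_rot': array([ 1.79914421e+02, -8.23056294e-03, -1.64260114e+02]), 'contact_force': array([-0.3330052 , -0.05360854,  0.01023324]), 'moment': array([-0.00980042,  0.02170619, -0.0578857 ]), 'gripper_force': 0.0, 'gripper_width': 0.08740978796784786}
```

View pics/top0.png

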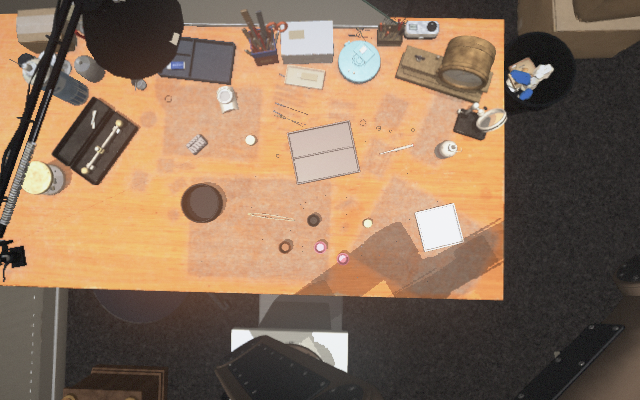

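View pics/scene0.png

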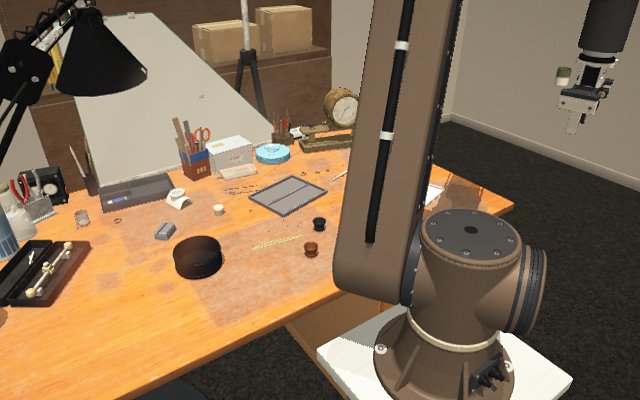

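```bash
python3 - <<'E'
from h import *
im=cv2.imread('pics/top0.png')
c=lambda x,y,w,h:cv2.resize(im[y:y+h,x:x+w],None,fx=4,fy=4,interpolation=cv2.INTER_CUBIC)
a=np.hstack([c(290,200,100,70),c(230,120,100,70)]);b=np.hstack([c(370,130,100,70),c(235,190,100,70)])
cv2.imwrite('pics/c1.png',np.vstack([a,b]))
i=r.camera_info('top')
for n,u,v,z in [('can',202,203,.046),('tw1',248,214,.004),('tw2',293,219,.004),('loupe',313,220,.028),('potA',367,223,.025),('potB',250,140,.021),('sd1',379,153,.004),('sd2',413,145,.004),('bottle',447,149,.1),('block',196,144,.02),
 ('t1',288,132,.012),('t2',350,121,.012),('t3',360,172,.012),('t4',298,184,.012),('p1',415,211,.01),('p2',454,204,.01),('p3',464,243,.01),('p4',424,251,.01)]:
    p=at(i,u,v,z);print(n,p.round(3),np.hypot(*p[:2]).round(3))
E
```

```text
can [0.488 0.239 0.046] 0.544
tw1 [0.463 0.123 0.004] 0.479
tw2 [ 0.452 -0.001  0.004] 0.452
loupe [ 0.45  -0.056  0.028] 0.454
potA [ 0.446 -0.201  0.025] 0.489
potB [0.664 0.121 0.021] 0.675
sd1 [ 0.638 -0.233  0.004] 0.679
sd2 [ 0.663 -0.325  0.004] 0.738
bottle [ 0.636 -0.39   0.1  ] 0.746
block [0.65  0.269 0.02 ] 0.704
t1 [0.69  0.018 0.012] 0.69
t2 [ 0.724 -0.151  0.012] 0.739
t3 [ 0.584 -0.181  0.012] 0.611
t4 [ 0.547 -0.013  0.012] 0.548
p1 [ 0.481 -0.332  0.01 ] 0.585
p2 [ 0.503 -0.437  0.01 ] 0.666
p3 [ 0.398 -0.465  0.01 ] 0.612
p4 [ 0.374 -0.357  0.01 ] 0.517
```

View pics/c1.png

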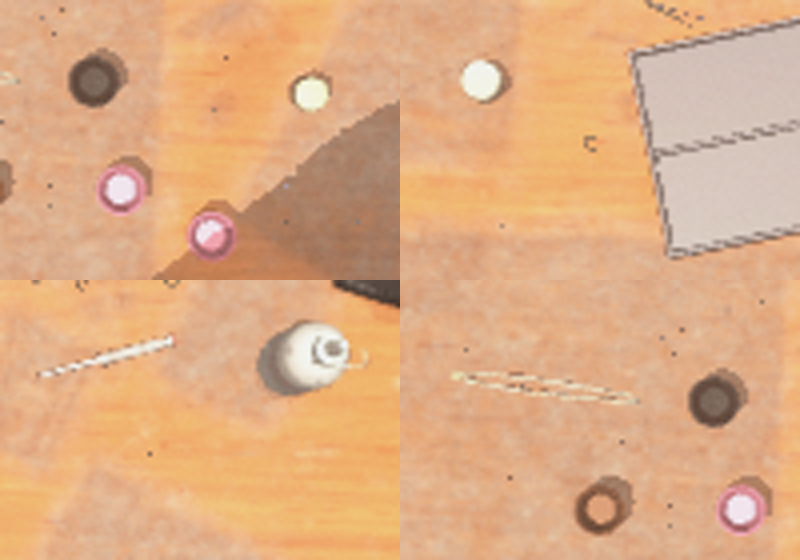

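The black loupe is at (313,220), with brown (285,247) and pink (320,247), (343,258) look-alikes. The brass pot is at (367,223), the cream tin at (250,140), the tweezers at (270,216) and the screwdriver at (397,149), next to the bottle at (447,149). Canister (202,203), tool tray (323,152), pot tray (439,228). All measured sizes match the description. I'll go to the screwdriver first.

Call:
jog_arm --deltas '[[[1, 3.9, 3.1, 0, -0.13], [1, 3.9, 3.1, 0, -0.13], [1, 3.9, 3.1, 0, -0.13], [1, 3.9, 3.1, 0, -0.13], [1, 3.9, 3.1, 0, -0.13], [1, 3.9, 3.1, 0, -0.13], [1, 3.9, 3.1, 0, -0.13], [1, 3.9, 3.1, 0, -0.13]]]' --force 15

```text
time_s: 1.1
tcp_pos: [0.4961, -0.4004, 0.2452]
eef_rot: [-180.0, -0.0, 135.9]
contact_force: [0.6, -1.2, -0.4]
gripper_width: 0.0875
gripper_force: 0.0
```

Call:
jog_arm --deltas '[[[1, 3.9, 3.1, -1, -0.13], [1, 3.9, 3.1, -1, -0.13], [1, 3.9, 3.1, -1, -0.13], [1, 3.8, 3.0, -1, -0.13], [1, 0, 0, -1, 0], [1, 0, 0, 0, 0], [1, 0, 0, 0, 0]]]'

```text
time_s: 1.98
tcp_pos: [0.6495, -0.2795, 0.196]
eef_rot: [-180.0, 0.0, 106.3]
contact_force: [-0.1, -0.3, -0.6]
gripper_width: 0.0875
gripper_force: 0.0
```

```bash
python3 - <<'E'
from h import *
s=r.get_state();print(s['tcp_pos'],s['eef_rot'],s['joints'].round(1),s['time_s'])
i=r.camera_info('wrist');im=r.capture('wrist');cv2.imwrite('pics/w1.png',im)
im=r.capture('top');cv2.imwrite('pics/top1.png',im)
print({k:np.round(v,3).tolist() for k,v in i.items()})
print(at(i,320,200,0),proj(i,(.65,-.279,.008)))
import pickle;pickle.dump(i,open('w1.pkl','wb'))
E
```

```text
[ 0.64953393 -0.27945193  0.19596949] [-1.79998071e+02  1.24250149e-02  1.06345785e+02] [  -7.5   25.3    1.3    0.   -66.1 -156.1] 1.975
{'fx': 291.759, 'fy': 291.759, 'cx': 318.204, 'cy': 204.272, 'k1': -0.054, 'view': [[0.96, 0.282, 0.0, -0.545], [-0.271, 0.925, -0.266, 0.455], [-0.075, 0.255, 0.964, -0.222], [0.0, 0.0, 0.0, 1.0]]}
[ 6.55917832e-01 -2.93653307e-01  5.55111512e-17] (np.float64(318.7121588171505), np.float64(188.48875187571437))
```

View pics/w1.png

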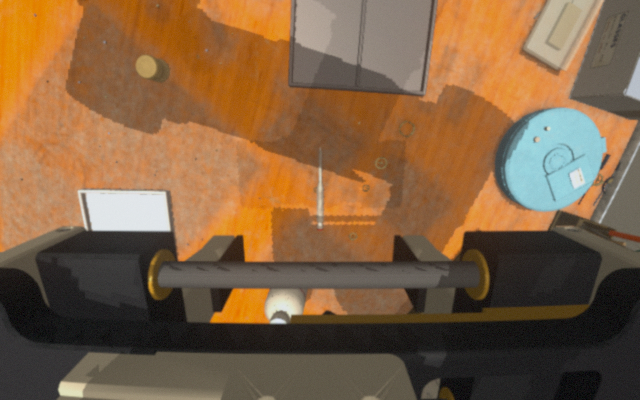

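The wrist view shows the screwdriver from (320,148) to (320,230), in line with the tool and within 1 mm of the prediction. I'll unwind the last joint by half a turn and go down.

Call:
jog_arm --deltas '[[[1, 0, 0, 0, 0.184], [1, 0, 0, 0, 0.184], [1, 0, 0, 0, 0.184], [1, 0, 0, 0, 0.184], [1, 0, 0, 0, 0.184], [1, 0, 0, 0, 0.184], [1, 0, 0, 0, 0.184], [1, 0, 0, 0, 0.184]]]'

```text
time_s: 3.08
tcp_pos: [0.6498, -0.2794, 0.1964]
eef_rot: [-180.0, 0.1, -169.0]
contact_force: [0.6, 0.1, 0.4]
gripper_width: 0.0875
gripper_force: 0.0
```

Call:
jog_arm --deltas '[[[0, 0, 0, -1, 0.184], [0, 0, 0, -1, 0.184], [0, 0, 0, -1, 0.184], [0, 0, 0, -2, 0.184], [0, 0, 0, -2, 0.184], [0, 0, 0, -2, 0.184], [0, 0, 0, -2, 0.184], [0, 0, 0, -2, 0.184]]]'

```text
time_s: 4.08
tcp_pos: [0.6501, -0.2795, 0.0659]
eef_rot: [-179.9, -0.0, -84.7]
contact_force: [-0.5, -0.1, -0.1]
gripper_width: 0.0437
gripper_force: 0.0
```

Call:
jog_arm --deltas '[[[-0.2, 0, 0, -2, 0.17], [-0.2, 0, 0, -1.5, 0], [-0.2, 0, 0, -0.9, 0], [-0.2, 0, 0, 0, 0]]]'

```text
time_s: 4.58
tcp_pos: [0.6499, -0.2788, 0.0212]
eef_rot: [180.0, 0.0, -75.4]
contact_force: [0.4, 0.1, 0.8]
gripper_width: 0.0347
gripper_force: 0.0
```

Call:
jog_arm --deltas '[[[-1, 0, 0, 0, 0], [-1, 0, 0, 0, 0], [-1, 0, 0, 0, 0], [-1, 0, 0, 0, 0], [-1, 0, 0, 2, 0], [-1, 0, 0, 3, 0], [-1, 0, 0, 3, 0]]]'

```text
time_s: 5.45
tcp_pos: [0.6503, -0.2788, 0.1038]
eef_rot: [-180.0, -0.0, -75.2]
contact_force: [-0.7, 0.5, 0.1]
gripper_width: 0.0081
gripper_force: 15.0
```

Call:
jog_arm --deltas '[[[-1, 0.3, 3, 0, -0.01], [-1, 0.3, 3.4, 0, -0.01], [-1, 0.3, 3.5, 0, -0.01], [-1, 0.3, 3.5, 0, -0.01], [-1, 0.3, 3.5, 0, -0.01], [-1, 0.3, 2.5, 0, -0.01], [-1, 0.3, 1, -2, 0], [-1, 0, 0, -2.5, 0]]]'

```text
time_s: 6.45
tcp_pos: [0.6719, -0.0738, 0.057]
eef_rot: [-179.9, -0.0, -78.6]
contact_force: [-0.6, 0.3, -0.3]
gripper_width: 0.0078
gripper_force: 15.0
```

Call:
jog_arm --deltas '[[[-1, 0, 0, -2, 0], [-1, 0, 0, -0.8, 0], [-1, 0, 0, -0.5, 0], [-1, 0, 0, 0, 0]]]'

```text
time_s: 6.95
tcp_pos: [0.6715, -0.0749, 0.0244]
eef_rot: [-179.9, -0.0, -78.7]
contact_force: [0.8, -0.4, 0.3]
gripper_width: 0.0078
gripper_force: 15.0
```

```bash
python3 - <<'E'
from h import *
s=r.get_state();print(s['tcp_pos'],s['eef_rot'],s['contact_force'],s['joints'].round())
cv2.imwrite('pics/w2.png',r.capture('wrist'))
E
```

```text
[ 0.67154615 -0.0749071   0.02436846] [-1.79946874e+02 -1.34932081e-02 -7.86579952e+01] [ 0.78947917 -0.39220192  0.29873   ] [ 10.  32. -13.   0. -45.   1.]
```

View pics/w2.png

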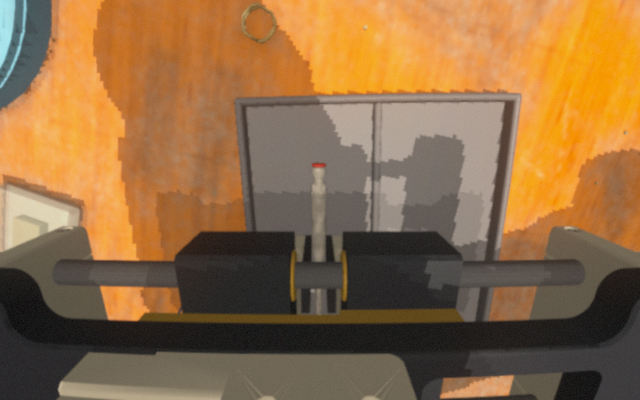

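The screwdriver's red end is at (318,165), the lane runs from x = 245 to 375, and the tool is centred and lengthwise. Release it and go to the tweezers.

Call:
jog_arm --deltas '[[[-0.6, 0, 0, 0, 0], [-0.6, 0, 0, 0, 0], [-0.6, 0, 0, 1, 0], [-0.6, 0, 0, 3, 0], [-0.4, 0, 0, 5, 0], [0, 0, 0, 5, 0], [0, -2.4, 1.6, 2, -0.036], [0, -2, 1, 0, -0.03]]]'

```text
time_s: 8.0
tcp_pos: [0.6277, -0.0482, 0.1868]
eef_rot: [-179.7, 0.0, -82.5]
contact_force: [0.3, -0.4, -0.7]
gripper_width: 0.0434
gripper_force: 0.0
```

Call:
jog_arm --deltas '[[[0, -3, 2, 0, -0.03], [0, -3, 2, 0, -0.03], [0, -3, 2, 0, -0.03], [0, -3, 2, 0, -0.03], [0, -3, 2, 0, -0.05], [0, -2, 1, 0, -0.05], [0, 0, 0, 0, 0], [0, 0, 0, 0, 0]]]'

```text
time_s: 9.0
tcp_pos: [0.4577, 0.0615, 0.1843]
eef_rot: [-179.9, 0.0, -95.0]
contact_force: [-0.2, 0.4, -0.7]
gripper_width: 0.0438
gripper_force: 0.0
```

```bash
python3 - <<'E'
from h import *
s=r.get_state();print(s['tcp_pos'],s['eef_rot'],s['joints'].round())
i=r.camera_info('wrist');cv2.imwrite('pics/w3.png',r.capture('wrist'))
import pickle;pickle.dump(i,open('w3.pkl','wb'))
print(proj(i,(.4575,.061,.008)),proj(i,(.463,.123,.004)),proj(i,(.45,-.056,.028)))
E
```

```text
[0.45772572 0.06148041 0.18427966] [-1.79929772e+02  3.65991099e-02 -9.49763174e+01] [ 32.   3. -30.   0. -56. -37.]
(np.float64(318.4159724897676), np.float64(189.95735683882637)) (np.float64(318.31203935332843), np.float64(240.82186788241796)) (np.float64(315.6096339124591), np.float64(73.53167070205063))
```

View pics/w3.png

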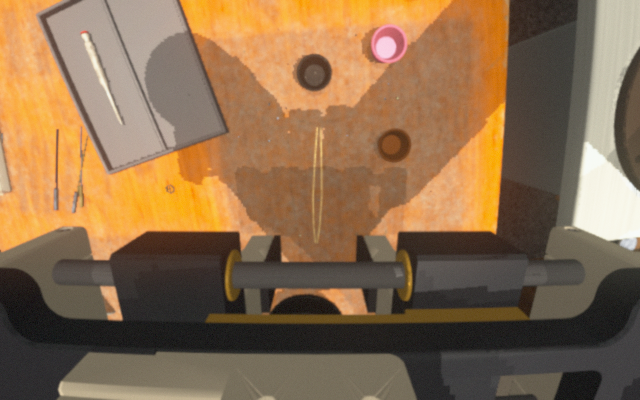

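The tweezers run from (320,127) to (316,242) and line up with the jaws. The screwdriver lies well in the far lane. Descend and grip.

Call:
jog_arm --deltas '[[[-0.2, 0, 0, -3, 0], [-0.2, 0, 0, -4, 0], [-0.2, 0, 0, -4, 0], [-0.2, 0, 0, -3, 0], [-0.2, 0, 0, -1.5, 0], [-0.2, 0, 0, -0.8, 0], [-0.2, 0, 0, 0, 0], [-1, 0, 0, 0, 0]]]'

```text
time_s: 10.05
tcp_pos: [0.4577, 0.0614, 0.0208]
eef_rot: [-180.0, 0.0, -95.1]
contact_force: [-0.3, 0.5, -0.2]
gripper_width: 0.0297
gripper_force: 0.0
```

Call:
jog_arm --deltas '[[[-1, 0, 0, 0, 0], [-1, 0, 0, 0, 0], [-1, 0, 0, 0, 0], [-1, 0, 0, 0, 0], [-1, 0, 0, 2, 0], [-1, 0, 0, 3, 0], [-1, 0, 0, 4, 0]]]'

```text
time_s: 10.92
tcp_pos: [0.4563, 0.061, 0.1107]
eef_rot: [179.9, -0.1, -95.1]
contact_force: [0.6, 0.1, -0.5]
gripper_width: 0.0103
gripper_force: 15.0
```

Call:
jog_arm --deltas '[[[-1, 2.0, -2, 0, 0.04], [-1, 2.5, -2.5, 0, 0.05], [-1, 2.5, -2.5, 0, 0.05], [-1, 2.5, -3, 0, 0.05], [-1, 2.5, -2.5, 0, 0.05], [-1, 1.5, -1.5, 0, 0.04], [-1, 0.9, -1, -1, 0.01], [-1, 0, 0, -2.5, 0]]]'

```text
time_s: 11.92
tcp_pos: [0.602, -0.0891, 0.0752]
eef_rot: [-179.9, -0.0, -78.5]
contact_force: [-0.3, 0.3, -0.8]
gripper_width: 0.0103
gripper_force: 15.0
```

Call:
jog_arm --deltas '[[[-1, 0, 0, -2.5, 0], [-1, 0, 0, -1.5, 0], [-1, 0, 0, -0.8, 0], [-1, 0, 0, -0.2, 0], [-1, 0, 0, 0, 0]]]'

```text
time_s: 12.55
tcp_pos: [0.6016, -0.0885, 0.0261]
eef_rot: [-179.9, -0.0, -78.4]
contact_force: [-0.6, -1.4, -0.1]
gripper_width: 0.0099
gripper_force: 15.0
```

```bash
python3 - <<'E'
from h import *
s=r.get_state();print(s['tcp_pos'],s['eef_rot'],s['contact_force'],s['joints'].round())
cv2.imwrite('pics/w4.png',r.capture('wrist'))
E
```

```text
[ 0.60156834 -0.08854534  0.02611524] [-1.79948043e+02 -8.12780735e-03 -7.84153139e+01] [-0.63928679 -1.36414032 -0.0566757 ] [ 10.  27. -22.   0. -41.   2.]
```

View pics/w4.png

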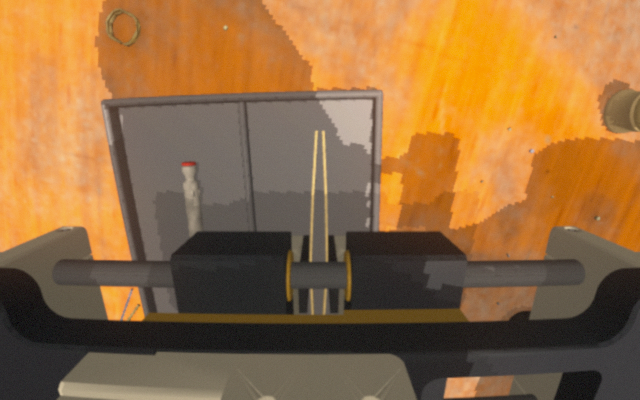

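Tweezers at (320,130), parallel to the lane walls at x = 245 and 378. Release and go to the brass pot.

Call:
jog_arm --deltas '[[[-1, 0, 0, -0.1, 0], [-0.6, 0, 0, 0, 0], [-0.6, 0, 0, 0, 0], [-0.6, 0, 0, 1, 0], [-0.6, 0, 0, 3, 0], [-0.2, 0, 0, 4, 0], [0.3, -2, -1.5, 4, 0], [0.3, -3, -2, 0.5, 0]]]'

```text
time_s: 13.6
tcp_pos: [0.553, -0.1238, 0.1535]
eef_rot: [-179.6, -0.1, -78.3]
contact_force: [-0.6, -0.0, -1.2]
gripper_width: 0.0422
gripper_force: 0.0
```

Call:
jog_arm --deltas '[[[0.3, -3, -2, 0, 0], [0.3, -3, -2, 0, 0], [0.3, -3, -2, 0, 0], [0.3, -1.6, -1.7, 0, 0], [0.3, 0, 0, 0, 0], [0.3, 0, 0, 0, 0]]]'

```text
time_s: 14.35
tcp_pos: [0.4457, -0.2006, 0.1502]
eef_rot: [-179.9, -0.0, -78.4]
contact_force: [0.4, 0.5, -0.2]
gripper_width: 0.057
gripper_force: 0.0
```

```bash
python3 - <<'E'
from h import *
s=r.get_state();print(s['tcp_pos'],s['eef_rot'],s['joints'].round())
i=r.camera_info('wrist');cv2.imwrite('pics/w5.png',r.capture('wrist'))
import pickle;pickle.dump(i,open('w5.pkl','wb'))
print(proj(i,(.446,-.201,.027)))
E
```

```text
[ 0.44570021 -0.20063903  0.15018941] [-1.79934982e+02 -2.29186891e-02 -7.84398307e+01] [ -1.   8. -30.   0. -52.  13.]
(np.float64(318.03347903639434), np.float64(202.6287062016701))
```

View pics/w5.png

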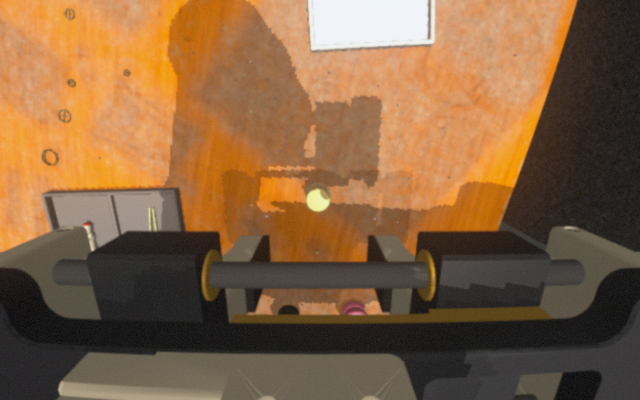

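Pot at (318,200), as predicted. Grasp it.

Call:
jog_arm --deltas '[[[0.2, 0, 0, -3, 0], [0.2, 0, 0, -4, 0], [0.2, 0, 0, -3, 0], [0.2, 0, 0, -2, 0], [0.2, 0, 0, -0.7, 0], [0.2, 0, 0, 0, 0], [-1, 0, 0, 0, 0], [-1, 0, 0, 0, 0]]]'

```text
time_s: 15.4
tcp_pos: [0.4458, -0.2007, 0.0234]
eef_rot: [-179.9, -0.0, -78.4]
contact_force: [-0.3, -0.5, 0.4]
gripper_width: 0.0377
gripper_force: 0.0
```

Call:
jog_arm --deltas '[[[-1, 0, 0, 0, 0], [-1, 0, 0, 0, 0], [-1, 0, 0, 0, 0], [-1, 0, 0, 2, 0], [-1, 0, 0, 3, 0], [-1, 0, 0, 2, 0], [-1, 0, -2, 0, 0], [-1, 0, -3, 0, 0]]]'

```text
time_s: 16.4
tcp_pos: [0.4453, -0.2507, 0.093]
eef_rot: [-180.0, -0.0, -78.3]
contact_force: [0.2, -0.2, -0.5]
gripper_width: 0.0223
gripper_force: 15.0
```

```bash
python3 - <<'E'
from h import *
import pickle
i=pickle.load(open('w5.pkl','rb'))
print(at(i,308,50,.01),at(i,436,44,.01))
s=r.get_state();print(s['tcp_pos'],s['gripper_width'],s['gripper_force'])
E
```

```text
[ 0.48163242 -0.33095756  0.01      ] [ 0.3721642  -0.35960068  0.01      ]
[ 0.44531861 -0.25073589  0.0929727 ] 0.022319289120640736 14.954521089530317
```

Call:
jog_arm --deltas '[[[-1, 0, -3.5, 0, 0], [-1, 0, -3.5, 0, 0], [-1, 0, -3.5, 0, 0], [-1, 0, -3.5, 0, 0], [-1, 0, -2, 0, 0], [-1, 0, -1, -1, 0], [-1, 0, 0, -2, 0], [-1, 0, 0, -2, 0]]]'

```text
time_s: 17.4
tcp_pos: [0.4448, -0.4199, 0.0414]
eef_rot: [180.0, 0.0, -78.4]
contact_force: [-0.5, 0.1, -0.4]
gripper_width: 0.0225
gripper_force: 15.0
```

Call:
jog_arm --deltas '[[[-1, 0, 0, -1, 0], [-1, 0, 0, -0.6, 0], [-1, 0, 0, 0, 0], [-0.2, 0, 0, 0, 0], [-0.2, 0, 0, 0, 0], [-0.2, 0, 0, 1, 0], [-0.2, 0, 0, 3, 0], [-0.2, 0, 0, 4, 0]]]'

```text
time_s: 18.4
tcp_pos: [0.4446, -0.4204, 0.1074]
eef_rot: [179.9, 0.1, -78.4]
contact_force: [0.7, -0.6, 0.7]
gripper_width: 0.0351
gripper_force: 0.0
```

Call:
jog_arm --deltas '[[[0.3, 1, 2, 3, 0], [0.3, 2, 5, 1.5, 0], [0.3, 2, 5, 0, 0], [0.3, 2, 5, 0, 0], [0.3, 2, 5, 0, 0], [0.3, 2, 5, 0, 0], [0.3, 2, 5, 0, 0], [0.3, 2, 5, 0, 0]]]'

```text
time_s: 19.4
tcp_pos: [0.5958, -0.0489, 0.1528]
eef_rot: [-179.9, -0.0, -78.4]
contact_force: [0.7, 0.1, 0.4]
gripper_width: 0.0568
gripper_force: 0.0
```

Call:
jog_arm --deltas '[[[0.3, 2, 5, 0, 0], [0.3, 2, 5, 0, 0], [0.3, 2, 4, 0, 0], [0.3, 0.9, 3.1, 0, 0], [0.3, 0, 0, 0, 0], [0.3, 0, 0, 0, 0]]]'

```text
time_s: 20.15
tcp_pos: [0.6639, 0.1201, 0.152]
eef_rot: [-180.0, 0.0, -78.4]
contact_force: [-0.3, 0.2, 0.1]
gripper_width: 0.0568
gripper_force: 0.0
```

```bash
python3 - <<'E'
from h import *
s=r.get_state();print(s['tcp_pos'],s['eef_rot'],s['joints'].round())
i=r.camera_info('wrist');im=r.capture('wrist');cv2.imwrite('pics/w6.png',im)
u,v=proj(i,(.664,.121,.021));print(u,v)
t=r.capture('top');cv2.imwrite('pics/top2.png',t)
a=cv2.resize(im,(480,300));b=cv2.resize(t[190:265,400:475],(300,300),interpolation=cv2.INTER_CUBIC)
cv2.imwrite('pics/c6.png',np.hstack([a,b]))
E
```

```text
[0.66387205 0.12010767 0.15197742] [-1.79996734e+02  2.48023500e-03 -7.84153651e+01] [ 27.  24.  -6.  -0. -59. -15.]
317.77365009251537 201.77197270430895
```

View pics/c6.png

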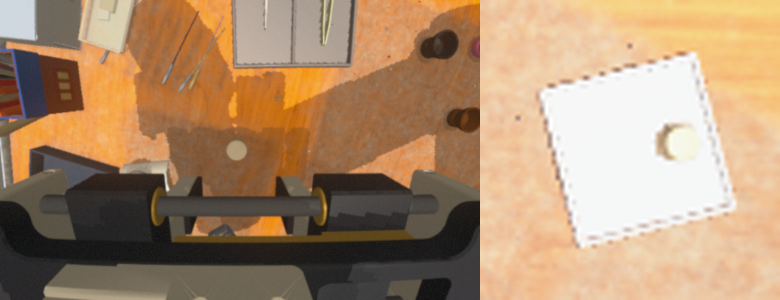

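Tin at full-res (315,200), as predicted, and the pot stands in the tray. A white gadget lies to the left at about (197,220), so I'll turn the gripper about 30° away from it before descending.

Call:
jog_arm --deltas '[[[0.3, 0, 0.1, 0, -0.18], [0.3, 0, 0, -3, -0.18], [0.2, 0, 0, -3, -0.18], [0.2, 0, 0, -3, 0], [0.2, 0, 0, -2.5, 0], [0.2, 0, 0, -1.3, 0], [0.2, 0, 0, 0, 0], [-1, 0, 0, 0, 0]]]'

```text
time_s: 21.25
tcp_pos: [0.6649, 0.1214, 0.0248]
eef_rot: [-179.9, 0.1, -109.4]
contact_force: [1.0, 0.2, -0.1]
gripper_width: 0.0476
gripper_force: 0.0
```

Call:
jog_arm --deltas '[[[-1, 0, 0, 0, 0], [-1, 0, 0, 0, 0], [-1, 0, 0, 0, 0], [-1, 0, 0, 0, 0], [-1, 0, 0, 2, 0], [-1, 0, 0, 3, 0], [-1, 0, 0, 4, 0], [-1, 0, 0, 0, 0]]]'

```text
time_s: 22.25
tcp_pos: [0.6661, 0.1221, 0.1172]
eef_rot: [-179.7, 0.2, -109.3]
contact_force: [0.1, 0.2, -0.9]
gripper_width: 0.026
gripper_force: 15.0
```

Call:
jog_arm --deltas '[[[-1, -1, -2, 0, 0.05], [-1, -2, -4.5, 0, 0.07], [-1, -2.3, -5, 0, 0.07], [-1, -2.3, -5, 0, 0.07], [-1, -2.3, -5, 0, 0.07], [-1, -2.3, -5, 0, 0.07], [-1, -2.3, -5, 0, 0.07], [-1, -2.3, -5, 0, 0.07]]]'

```text
time_s: 23.25
tcp_pos: [0.4948, -0.245, 0.113]
eef_rot: [180.0, 0.0, -78.3]
contact_force: [1.2, -0.9, 0.3]
gripper_width: 0.0261
gripper_force: 15.0
```

Call:
jog_arm --deltas '[[[-1, -2.3, -5, 0, 0], [-1, -2.2, -4.5, 0, 0], [-1, -1.5, -2.5, 0, 0], [-1, -0.5, -0.9, 0, 0], [-1, 0, 0, -2, 0], [-1, 0, 0, -3, 0], [-1, 0, 0, -2, 0], [-1, 0, 0, 0, 0]]]'

```text
time_s: 24.25
tcp_pos: [0.4302, -0.3715, 0.0418]
eef_rot: [179.8, 0.1, -78.4]
contact_force: [0.4, 1.1, 0.2]
gripper_width: 0.0263
gripper_force: 15.0
```

Call:
jog_arm --deltas '[[[-1, 0.5, 0, -0.8, 0], [-1, 0, 0, -0.6, 0], [-1, 0, 0, 0, 0], [-0.2, 0, 0, 0, 0], [-0.2, 0, 0, 0, 0], [-0.2, 0, 0, 1, 0], [-0.2, 0, 0, 3, 0], [-0.2, 0, 0, 4, 0]]]'

```text
time_s: 25.25
tcp_pos: [0.4356, -0.3725, 0.1104]
eef_rot: [179.9, 0.0, -78.4]
contact_force: [0.9, -0.8, 1.1]
gripper_width: 0.035
gripper_force: 0.0
```

Call:
jog_arm --deltas '[[[0.2, 0, 3, 4, -0.15], [0.2, 0.2, 4, 0, -0.18], [0.2, 0.2, 4, 0, -0.18], [0.2, 0.2, 4, 0, -0.18], [0.2, 0.2, 4, 0, -0.18], [0.2, 0.2, 4, 0, -0.18], [0.2, 0.2, 4, 0, -0.18], [0.2, 0.3, 3, 0, -0.18]]]'

```text
time_s: 26.25
tcp_pos: [0.4512, -0.0712, 0.1506]
eef_rot: [-180.0, 0.1, -159.5]
contact_force: [0.4, 0.5, -0.5]
gripper_width: 0.0525
gripper_force: 0.0
```

Call:
jog_arm --deltas '[[[0.2, 0, 1.5, 0, -0.09], [0.2, 0, 0, 0, 0], [0.2, 0, 0, 0, 0]]]'

```text
time_s: 26.62
tcp_pos: [0.4511, -0.0579, 0.15]
eef_rot: [-180.0, 0.0, -164.3]
contact_force: [0.6, -1.2, -0.0]
gripper_width: 0.0527
gripper_force: 0.0
```

```bash
python3 - <<'E'
from h import *
s=r.get_state();print(s['tcp_pos'],s['eef_rot'],s['joints'].round())
i=r.camera_info('wrist');im=r.capture('wrist')
print(proj(i,(.45,-.056,.028)))
t=r.capture('top');cv2.imwrite('pics/top3.png',t)
a=cv2.resize(im,(480,300));b=cv2.resize(t[190:265,400:475],(300,300),interpolation=cv2.INTER_CUBIC)
cv2.imwrite('pics/c7.png',np.hstack([a,b]))
E
```

```text
[ 0.45113608 -0.05794241  0.1500117 ] [-1.79997544e+02  3.52654435e-02 -1.64267324e+02] [ 18.   5. -34.   0. -51. -92.]
(np.float64(320.15752624564414), np.float64(203.05345147876776))
```

View pics/c7.png

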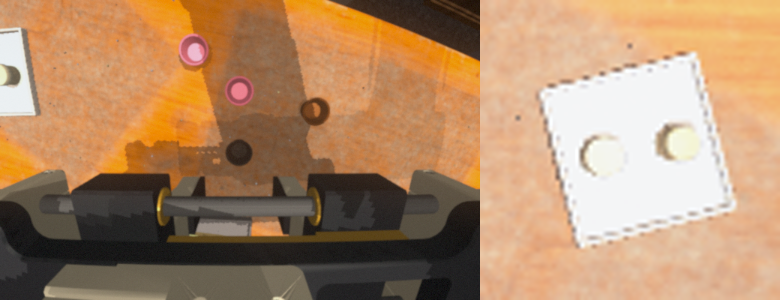

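Both pots stand in the tray. The black loupe is at full-res (319,203), as predicted. Grasp it.

Call:
jog_arm --deltas '[[[0.2, 0, 0.1, -3, 0], [0.2, 0, 0, -4, 0], [0.2, 0, 0, -3, 0], [0.2, 0, 0, -1.5, 0], [0.2, 0, 0, -0.9, 0], [0.2, 0, 0, 0, 0], [-1, 0, 0, 0, 0], [-1, 0, 0, 0, 0]]]' --force 12

```text
time_s: 27.72
tcp_pos: [0.4516, -0.0566, 0.0262]
eef_rot: [180.0, 0.1, -164.4]
contact_force: [0.2, -0.7, 0.5]
gripper_width: 0.0378
gripper_force: 0.0
```

Call:
jog_arm --deltas '[[[-1, 0, 0, 0, 0], [-1, 0, 0, 0, 0], [-1, 0, 0, 0, 0], [-1, 0, 0, 1, 0], [-1, 0, 0, 3, 0], [-1, 0, 0, 4, 0], [-1, 0, 0, 3, 0], [-1, 0, 0, 0, 0]]]'

```text
time_s: 28.72
tcp_pos: [0.4525, -0.0563, 0.1383]
eef_rot: [-180.0, 0.3, -164.4]
contact_force: [0.6, 0.7, -0.8]
gripper_width: 0.0318
gripper_force: 12.0
```

```bash
python3 - <<'E'
from h import *
i=r.camera_info('top');t=r.capture('top')
# canister: dark blob near (202,203)
m=((t.max(2)<75).astype(np.uint8))[170:240,170:240]
n,l,st,c=cv2.connectedComponentsWithStats(m);k=1+st[1:,4].argmax();print(st[k],c[k]+170)
i2=r.camera_info('scene');s=r.capture('scene')
m=((s.max(2)<75).astype(np.uint8))[220:290,160:235]
n,l,st,c2=cv2.connectedComponentsWithStats(m);k2=1+st[1:,4].argmax();print(st[k2])
print(at(i,c[k][0]+170,c[k][1]+170,.046))
for z in (.046,.0): print(proj(i2,(.488,.239,z)), proj(i,(.488,.239,z)))
cv2.imwrite('pics/c8.png',np.hstack([cv2.resize(t[165:240,165:325],(640,300)),]))
cv2.imwrite('pics/c8.png',np.vstack([cv2.resize(t[165:240,165:325],(640,300)),cv2.resize(s[200:300,140:340],(640,300))[:,:]]))
E
```

```text
Traceback (most recent call last):
ValueError: attempt to get argmax of an empty sequence
```

```bash
python3 - <<'E'
from h import *
i=r.camera_info('top');t=r.capture('top')
print(t[203,202],t[203,240])
m=((t[:,:,2]<110).astype(np.uint8))[170:240,170:240]
n,l,st,c=cv2.connectedComponentsWithStats(m);k=1+st[1:,4].argmax();print(st[k],c[k]+170)
s=r.capture('scene'); i2=r.camera_info('scene')
a=cv2.resize(t[165:240,165:325],(640,300));b=cv2.resize(s[200:300,140:340],(640,300))
for ang in np.linspace(0,6.28,24):
    p=(.488+.0515*np.cos(ang),.239+.0515*np.sin(ang),.046)
    u,v=proj(i,p);cv2.circle(a,(int((u-165+.5)*4),int((v-165+.5)*4)),1,(0,255,0),-1)
    u,v=proj(i2,p);cv2.circle(b,(int((u-140+.5)*3.2),int((v-200+.5)*3)),1,(0,255,0),-1)
cv2.imwrite('pics/c8.png',np.vstack([a,b]))
E
```

```text
[ 87  97 120] [129 173 231]
[ 12  15  28  37 331] [190.71601208 204.63746224]
```

View pics/c8.png

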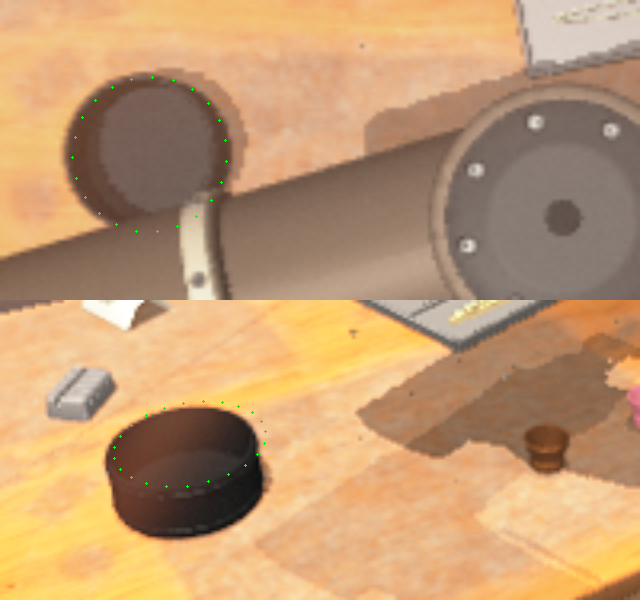

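Green rim overlay is about 1 px off, so the true canister centre is near (0.488, 0.242). Carry the loupe there.

Call:
jog_arm --deltas '[[[-1, 0.3, 2, 0, 0], [-1, 0.5, 4, 0, 0], [-1, 0.5, 5, 0, 0], [-1, 0.5, 5, 0, 0], [-1, 0.5, 5, 0, 0], [-1, 0.5, 5, 0, 0], [-1, 0.5, 3, 0, 0], [-1, 0.3, 0.8, 0, 0]]]'

```text
time_s: 29.88
tcp_pos: [0.4869, 0.2425, 0.1344]
eef_rot: [-179.9, -0.1, -164.3]
contact_force: [0.4, -0.6, -0.7]
gripper_width: 0.0316
gripper_force: 12.0
```

Call:
jog_arm --deltas '[[[-1, 0, 0, -2, 0], [-1, 0, 0, 0, 0], [-1, 0, 0, 0, 0]]]'

```text
time_s: 30.25
tcp_pos: [0.4873, 0.2406, 0.1158]
eef_rot: [-180.0, -0.0, -164.4]
contact_force: [-0.2, -0.3, 0.4]
gripper_width: 0.0316
gripper_force: 12.0
```

```bash
python3 - <<'E'
from h import *
S=r.get_state();print(S['tcp_pos'],S['gripper_width'],S['joints'].round())
i=r.camera_info('wrist');w=r.capture('wrist')
i2=r.camera_info('scene');s=r.capture('scene')
for ang in np.linspace(0,6.28,40):
    p=(.488+.0515*np.cos(ang),.242+.0515*np.sin(ang),.046)
    u,v=proj(i,p)
    if 0<=u<640 and 0<=v<400: cv2.circle(w,(int(u),int(v)),1,(0,255,0),-1)
b=cv2.resize(s[170:295,140:270],(416,400))
cv2.imwrite('pics/c9.png',np.hstack([w[:,130:510],b]))
E
```

```text
[0.48727765 0.24062266 0.1158093 ] 0.03158530613776882 [  47.   15.  -26.    0.  -49. -121.]
```

View pics/c9.png

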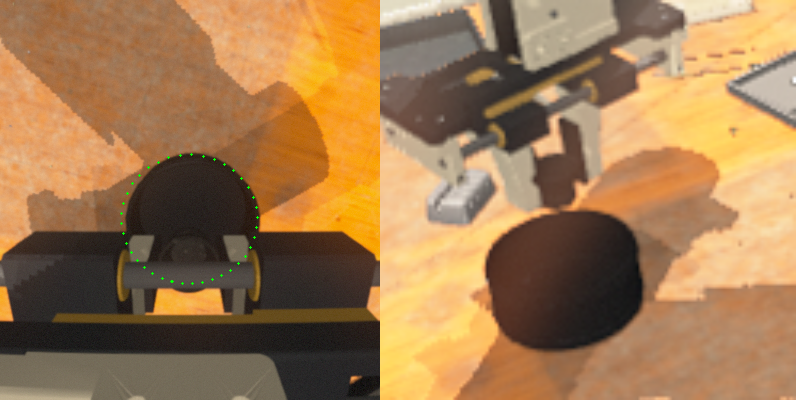

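The rim overlay (centre (190,218) in the crop) fits the canister, and the loupe hangs upright between the pads. Lower it.

Call:
jog_arm --deltas '[[[-1, 0, 0, -2, 0], [-1, 0, 0, -2, 0], [-1, 0, 0, -2, 0], [-1, 0, 0, -1, 0], [-1, 0, 0, -0.7, 0], [-1, 0, 0, -0.4, 0], [-1, 0, 0, 0, 0], [-1, 0, 0, -0.2, 0]]]'

```text
time_s: 31.35
tcp_pos: [0.4875, 0.2416, 0.033]
eef_rot: [180.0, 0.1, -164.4]
contact_force: [-0.4, 0.5, 0.6]
gripper_width: 0.0316
gripper_force: 12.0
```

Call:
jog_arm --deltas '[[[-1, 0, 0, 0, 0], [-0.15, 0, 0, 0, 0], [-0.08, 0, 0, 0, 0], [-0.08, 0, 0, 0, 0], [-0.08, 0, 0, 0, 0]]]'

```text
time_s: 31.98
tcp_pos: [0.4871, 0.2414, 0.0326]
eef_rot: [180.0, 0.0, -164.4]
contact_force: [0.0, 0.4, 0.4]
gripper_width: 0.04
gripper_force: 0.0
```

Lift out and step back for a final check.

Call:
jog_arm --deltas '[[[-0.08, 0, 0, 1, 0], [-0.08, 0, 0, 2, 0], [-0.08, 0, 0, 3, 0], [-0.08, 0, 0, 4, 0], [-0.08, 0, 0, 4, 0], [-0.08, 0, -3, 2, 0], [-0.08, 0, -5, 0, 0], [-0.08, 0, -5, 0, 0]]]'

```text
time_s: 32.98
tcp_pos: [0.487, 0.1103, 0.1937]
eef_rot: [180.0, 0.1, -164.3]
contact_force: [1.8, -0.8, 0.2]
gripper_width: 0.0401
gripper_force: 0.0
```

Call:
jog_arm --deltas '[[[0, 0, -5, 0, 0], [0, 0, -5, 0, 0], [0, 0, -5, 0, 0], [0, 0, -5, 0, 0], [0, 0, -5, 0, 0], [0, 0, -5, 0, 0], [0, 0, 0, 0, 0], [0, 0, 0, 0, 0]]]'

```text
time_s: 33.98
tcp_pos: [0.4869, -0.1888, 0.1929]
eef_rot: [180.0, 0.0, -164.4]
contact_force: [0.1, -1.1, -0.5]
gripper_width: 0.0438
gripper_force: 0.0
```

```bash
python3 - <<'E'
from h import *
S=r.get_state();print(S['tcp_pos'])
t=r.capture('top')
z=lambda x,y,w,h,W,H:cv2.resize(t[y:y+h,x:x+w],(W,H),interpolation=cv2.INTER_CUBIC)
c=z(172,173,60,60,400,300); c=cv2.convertScaleAbs(c,alpha=1.8)
cv2.imwrite('pics/c10.png',np.vstack([np.hstack([c,z(285,115,80,75,400,300)]),np.hstack([z(400,190,80,75,400,300),z(172,110,80,60,400,300)])]))
E
```

```text
[ 0.48690058 -0.18877147  0.19291249]
```

View pics/c10.png

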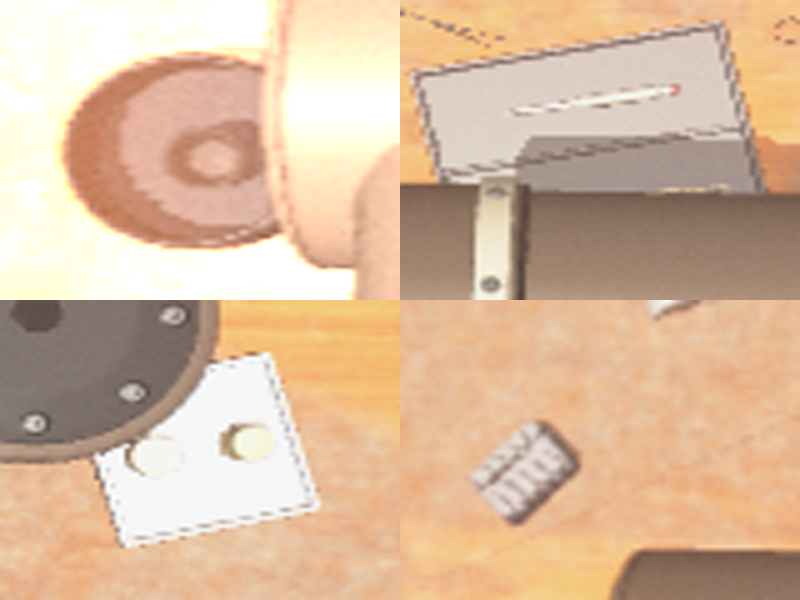

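The loupe stands ring-on at the canister's centre, at crop pixel (213,158). The screwdriver lies in the far lane, both pots stand in the white tray, and the block has not moved. The tweezers were seen in the near lane earlier, and nothing has gone near them since. Handing in.

```bash
python3 -c "
from plant import r
print(r.close_job())"
```

```text
the job is handed in; nothing more can be done
None
```

I handed the job in after about 34 s of the 115 s allowed: the tweezers and screwdriver are in separate lanes of the tool tray, both pots stand in the white tray, the loupe is set down in the canister, and the block and bottle were left alone; no verdict came back, and the last picture only partly showed the tweezers.

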